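Put the rubber stamps away in the card drawer in reverse order

TASK

The printing is done: move the four wooden rubber stamps from the tray into the four compartments of the card drawer, one in each, in reverse order. The stamp nearest you in the tray goes into the compartment farthest from you, the next one into the second farthest, and so on, so that the farthest one ends up nearest you, behind the brass pull. Leave each standing upright on its compartment's floor, and do not tip a stamp over on the way.

Things in the scene. Friction and masses are not known exactly. Their poses are not given: they have to be found in the camera images.
- stamp_round: Loose rubber stamp, pale wood, 80 to 155 g: foot, seen from above, a round disc 46 mm across, 22 mm high (lowest 4 mm dark rubber); on its centre an upright round handle 24 mm in diameter, from 22 to 84 mm above the underside (27 mm brass ring up to 28 mm): grip it there. Origin: centre of the underside, z up along the handle.
- stamp_square: Loose rubber stamp, pale wood, 80 to 155 g: foot, seen from above, a 40 x 40 mm square, 22 mm high (lowest 4 mm dark rubber); on its centre an upright round handle 24 mm in diameter, from 22 to 92 mm above the underside (27 mm brass ring up to 28 mm): grip it there. Origin: centre of the underside, z up along the handle.
- stamp_cross: Loose rubber stamp, pale wood, 80 to 155 g: foot, seen from above, a plus-shaped cross, 52 mm from tip to tip with arms 18 mm wide (along its x and y), 22 mm high (lowest 4 mm dark rubber); on its centre an upright round handle 24 mm in diameter, from 22 to 80 mm above the underside (27 mm brass ring up to 28 mm): grip it there. Origin: centre of the underside, z up along the handle.
- stamp_bar: Loose rubber stamp, pale wood, 80 to 155 g: foot, seen from above, a long bar 26 mm (its x) by 56 mm (its y), 22 mm high (lowest 4 mm dark rubber); on its centre an upright round handle 24 mm in diameter, from 22 to 88 mm above the underside (27 mm brass ring up to 28 mm): grip it there. Origin: centre of the underside, z up along the handle.
- pad_round: Thin grey felt pad, a disc 56 mm across, 4 mm thick, fixed in the tray; the round stamp stands on it at the start, so it marks that stamp's place in the row. Origin: centre of its underside, on the tray's floor.
- pad_square: Thin grey felt pad, a 50 x 50 mm square, 4 mm thick, fixed in the tray; the square stamp stands on it at the start, so it marks that stamp's place in the row. Origin: centre of its underside, on the tray's floor.
- pad_cross: Thin grey felt pad, a plus-shaped cross 62 mm tip to tip, arms 28 mm wide, 4 mm thick, fixed in the tray; the cross stamp stands on it at the start, so it marks that stamp's place in the row. Origin: centre of its underside, on the tray's floor.
- pad_bar: Thin grey felt pad, a 36 x 66 mm oblong, 4 mm thick, fixed in the tray; the bar stamp stands on it at the start, so it marks that stamp's place in the row. Origin: centre of its underside, on the tray's floor.
- tray: White tray fixed to the table, 306 mm long (its x, roughly away from the robot), 96 wide (y), floor 8 thick, rim 14 high. The pads lie on its centre line at x = -105 (nearest the robot), -35, 35, 105 mm, in changing order; stamp undersides 12 mm above the table. Origin: centre of its underside, on the table. May lie left or right of the drawer.
- drawer: Open dark wood card drawer fixed to the table, its x roughly away from the robot; 298 x 96 mm, walls 42 mm high, near panel with brass pull 54 high, pull to x = -180. Floor top 8 mm above the table. Dividers 6 mm thick, tops at 28 mm, make 4 empty compartments 64 (x) x 80 (y) mm at x = -105 (nearest the robot), -35, 35, 105, y = 0. Origin: centre of its underside, on the table.
Things that resemble listed ones, but are neither listed nor needed, are in the scene too. Leave any pink or turquoise look-alike of the stamp_square alone.

How it is judged:
By the outcome, as a careful person would: the job done as asked, in the order asked, and still so for the second after the job is handed in, with the robot touching nothing.
It also fails if it takes over 125 s, if anything falls off the work surface, if the arm or the gripper's body presses on something with over 40 N, if the wrist force passes 120 N, or if a joint passes its speed limit or range.

ROBOT

A 6-joint arm with a two-finger parallel gripper is mounted at the origin on the work surface. World frame = base frame: x ahead of the robot, y to its left, z up, the work surface at z = 0. Lengths are in m, angles in rad, forces in N, time in s.
With the tool pointing down it reaches from about 0.275 to 0.825 m from the base axis. Payload 4.9 kg.
Tool frame: the origin (TCP) lies midway between the tips of the shut fingers; the grasp point (between the pads) lies 19 mm behind it; z points along the fingers, y is the direction in which the jaws open and shut (so a half turn about z gives the same grasp; the last joint's range is limited). The gripper opens to 85 mm and grips with 20 to 120 N. Pads are 22 mm wide; open, the fingers measure 114 mm over their backs; the gripper's body (76 mm by 85 mm) begins 54 mm behind the grasp point. The pads swing forward as they close: fully open they stand 13 mm farther back than shut.
Start: joints at [1.134, 0.326, -0.193, 1.052, 0, 1.437], TCP at [0.164, 0.525, 0.231] pointing down, gripper open.
Joint ranges: [-2.65, 2.65], [-0.97, 1.79], [-1.3, 1.35], [-1.93, 2.1], [-1.47, 1.37], [-3.14, 3.14]. Speed limits (rad/s): [2.57, 2.57, 3.14, 3.14, 3.14, 3.14].

INTERFACE

Orientations are given as a unit quaternion [x, y, z, w].
In Python, from rig import * gives the robot as it stands. The module is installed in compiled form; this text tells all that it offers. Calls block until the motion is done:
- move_to(position, orientation): joint-space move of the TCP to a pose.
- line_to(position, feed=0.15, rotation=None): straight line of the TCP; rotation=None keeps the orientation; feed is the mean speed in m/s.
- goto_joints(angles): joint-space move.
- command_gripper(opening, f_grip=None): opening from 0.0 (shut) to 1.0 (fully open); f_grip is the grip in N (None keeps the last); returns when the fingers have stopped.
- hold(seconds).
- solve_ik(position, orientation): joint angles nearest the present ones, or None.
- camera(name): name is "scene" or "top" or "wrist"; returns the picture (420x560x3 uint8, red, green, blue); there is no depth.
- calibration(name): a dict with "mtx" (3x3 intrinsics, pixels), "extrinsics" (4x4, takes a point from camera to world coordinates). Camera axes: x right, y up, looking along -z (the intrinsics and any distortion apply to the point x, -y, -z); pixel columns grow to the right and rows downward; lengths in m; the calibration is good to about 2 mm. A picture is of the moment at which its call begins: read the wrist's pose just before it. calibration takes no time and is no camera call; for the wrist camera it gives the pose at the moment of the call.
A pose or a line that the arm cannot do raises PlanningError and nothing moves.
- sign_off(): hands the job in, once; it reports no verdict.
Readings, each from a call of its own:
- current_t(): time.
- current_joint_pos(): joint angles.
- current_joint_velocities(): joint speeds.
- current_joint_efforts(): joint torques, N m.
- current_ee_pos(): TCP position.
- current_orientation(): TCP orientation.
- current_wrist_force(): force on the tool from outside, world axes, zero at the start.
- current_torque(): the same for the moment, N m.
- current_finger_gap(): opening from 0.0 (shut) to 1.0 (fully open).
Only numpy, scipy, OpenCV 4.12 (cv2) and the standard library are available. Lean on these libraries where they do the work, as an engineer would, in place of code of your own. Each camera call takes 0.05 s, during which the arm holds its last target.

## Working session

There is one attempt and no reset: what is moved stays moved. The work goes in short steps, each a Python script; the robot and the scene stay as the last script left them, time stands still between calls to the robot, and variables do not carry over. Pictures are saved under pics/ and viewed, and the job is handed in when it is done.

```bash
mkdir -p pics
python3 - <<'E'
from rig import *
import cv2,numpy as np
for n in ["scene","top","wrist"]:
    c=calibration(n); im=camera(n); cv2.imwrite(f"pics/{n}0.png",im[:,:,::-1])
    print(n,{k:(np.round(v,4).tolist() if not isinstance(v,str) else v) for k,v in c.items()})
print(current_t(),current_joint_pos(),current_ee_pos(),current_orientation(),current_finger_gap())
E
```

```text
scene {'mtx': [[410.5, 0.0, 280.1289], [0.0, 410.5, 203.7632], [0.0, 0.0, 1.0]], 'extrinsics': [[-0.5542, -0.6974, 0.4545, 0.9133], [0.8324, -0.4666, 0.299, 0.1382], [0.0035, 0.544, 0.8391, 0.6505], [0.0, 0.0, 0.0, 1.0]]}
top {'mtx': [[479.5256, 0.0, 265.5597], [0.0, 479.5256, 208.3675], [0.0, 0.0, 1.0]], 'extrinsics': [[-0.0281, 0.9993, -0.0252, 0.5592], [-0.9989, -0.0272, 0.0369, -0.047], [0.0362, 0.0262, 0.999, 0.7553], [0.0, 0.0, 0.0, 1.0]]}
wrist {'mtx': [[309.5527, 0.0, 273.1917], [0.0, 309.5527, 207.7822], [0.0, 0.0, 1.0]], 'extrinsics': [[0.298, -0.9117, -0.2829, 0.0918], [0.9546, 0.284, 0.0903, 0.549], [-0.002, -0.297, 0.9549, 0.3739], [0.0, 0.0, 0.0, 1.0]]}
0.15 [ 1.13381556e+00  3.26746323e-01 -1.93368873e-01  1.05200051e+00
 -7.83019677e-06  1.43661496e+00] [0.16379632 0.5245735  0.23069101] [ 1.50821933e-01  9.88560726e-01 -6.34075821e-04 -1.82088519e-04] 1.0028246049169454
```

View pics/top0.png

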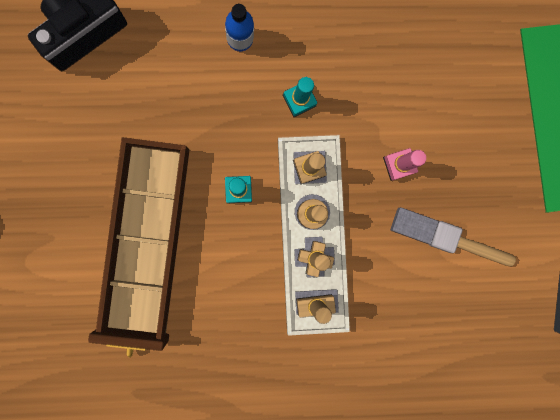

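View pics/scene0.png

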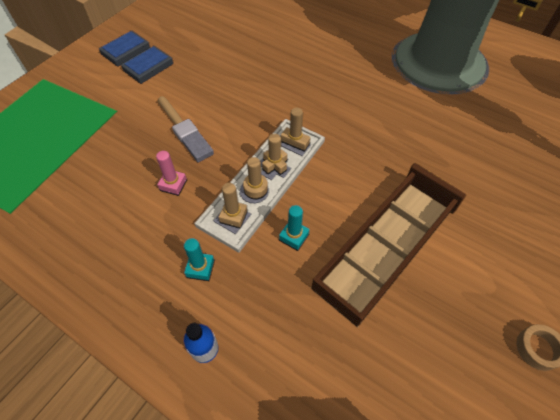

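The top view shows the tray (columns 279–349, rows 136–334) with, from near to far: bar (320,310), cross (318,260), round (315,212) and square (313,163). The drawer is on the left (92–188, 139–350). The look-alikes are turquoise at (237,188) and (300,97), and pink at (405,163); I'll leave those alone. Next I'll measure.

```bash
cat > h.py <<'E'
import cv2,numpy as np
def ray(cal,uv,z):
    K=cal["mtx"];E=np.asarray(cal["extrinsics"])
    x=(uv[0]-K[0][2])/K[0][0];y=(uv[1]-K[1][2])/K[1][1]
    d=E[:3,:3]@np.array([x,-y,-1.]);o=E[:3,3]
    return o+d*(z-o[2])/d[2]
def proj(cal,p):
    E=np.asarray(cal["extrinsics"]);q=E[:3,:3].T@(np.asarray(p)-E[:3,3])
    K=cal["mtx"];return np.array([K[0][2]+K[0][0]*q[0]/-q[2],K[1][2]+K[1][1]*-q[1]/-q[2]])
E
python3 - <<'E'
from h import *
from rig import calibration
c=calibration("top");im=cv2.imread("pics/top0.png");hsv=cv2.cvtColor(im,cv2.COLOR_BGR2HSV)
def big(m):
    m=cv2.morphologyEx(m,cv2.MORPH_CLOSE,np.ones((5,5)))
    cs,_=cv2.findContours(m,cv2.RETR_EXTERNAL,cv2.CHAIN_APPROX_NONE)
    return max(cs,key=cv2.contourArea)
def rep(n,cn,z):
    P=np.array([ray(c,p[0],z)[:2] for p in cn],np.float32)*1000
    r=cv2.minAreaRect(P);b=cv2.boxPoints(r);print(n,r,b.round().tolist())
m=cv2.inRange(hsv,(0,0,130),(180,60,255));m[:,:250]=0;m[:,360:]=0
t=big(m);rep("tray",t,.014)
d=cv2.inRange(hsv,(0,0,0),(180,255,70));d[:,:70]=0;d[:,210:]=0;d[:120]=0
dd=big(d);rep("drawer",dd,.042)
o=im.copy();cv2.drawContours(o,[t,dd],-1,(0,255,0),1)
cv2.imwrite("pics/c1.png",cv2.resize(o[125:360,80:360],None,fx=2.5,fy=2.5,interpolation=cv2.INTER_CUBIC))
cv2.imwrite("pics/c2.png",cv2.resize(im[130:340,275:355],None,fx=2.8,fy=2.8,interpolation=cv2.INTER_CUBIC))
E
```

```text
tray ((535.8278198242188, -147.09146118164062), (305.4716491699219, 96.14073944091797), 1.126013994216919) [[382.0, -102.0], [384.0, -198.0], [689.0, -192.0], [688.0, -96.0]]
drawer ((531.3605346679688, 103.71580505371094), (111.99989318847656, 298.9085388183594), 78.70677947998047) [[374.0, 78.0], [667.0, 20.0], [689.0, 129.0], [396.0, 188.0]]
```

View pics/c1.png

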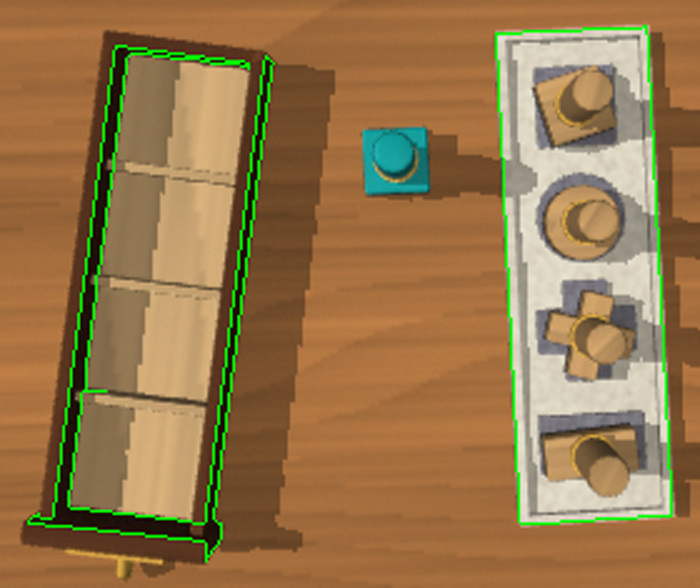

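View pics/c2.png

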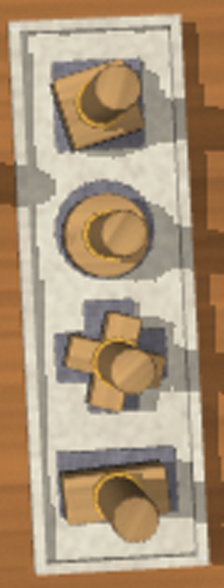

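```bash
python3 - <<'E'
from h import *
from rig import calibration
c=calibration("top");im=cv2.imread("pics/top0.png");hsv=cv2.cvtColor(im,cv2.COLOR_BGR2HSV)
T=np.array([.5358,-.1471]);a=np.radians(1.126);R=np.array([[np.cos(a),-np.sin(a)],[np.sin(a),np.cos(a)]])
for n,u,v,z in [("sq",118,87,.104),("rd",126,232,.096),("cr",133,370,.092),("bar",135,520,.1)]:
    p=ray(c,(u/2.8+275,v/2.8+130),z); print(n,p.round(4),"tray frame",(R.T@(p[:2]-T)*1000).round(1))
for y in (200,250,300): print(y,hsv[y,96:204:2].tolist())
E
python3 - <<'E'
import sys;sys.path.insert(0,'.')
from h import *
im=cv2.imread("pics/top0.png")
cv2.imwrite("pics/c3.png",cv2.resize(im[130:360,85:215],None,fx=2.6,fy=2.6,interpolation=cv2.INTER_CUBIC))
E
```

```text
sq [ 0.6384 -0.1435  0.104 ] tray frame [102.6   1.6]
rd [ 0.5675 -0.1465  0.096 ] tray frame [31.7  0. ]
cr [ 0.4992 -0.1484  0.092 ] tray frame [-36.6  -0.6]
bar [ 0.4269 -0.1459  0.1   ] tray frame [-108.8    3.3]
200 [[14, 160, 155], [14, 160, 153], [14, 161, 155], [14, 159, 154], [13, 161, 155], [14, 161, 154], [14, 162, 154], [14, 159, 154], [14, 160, 155], [11, 168, 82], [10, 162, 82], [11, 156, 44], [11, 156, 31], [15, 164, 28], [13, 133, 65], [17, 108, 146], [17, 110, 146], [17, 111, 142], [18, 108, 142], [17, 112, 144], [16, 110, 144], [16, 110, 144], [17, 112, 141], [18, 111, 138], [18, 115, 131], [17, 109, 196], [17, 110, 194], [17, 109, 191], [17, 109, 190], [18, 108, 189], [17, 107, 193], [17, 110, 204], [17, 109, 217], [17, 108, 214], [17, 108, 210], [17, 109, 210], [17, 109, 210], [17, 109, 206], [17, 110, 204], [12, 150, 90], [11, 159, 80], [11, 162, 77], [11, 170, 30], [12, 136, 43], [14, 158, 103], [14, 161, 103], [14, 165, 102], [14, 157, 104], [14, 161, 103], [14, 163, 103], [14, 162, 104], [14, 163, 105], [14, 168, 103], [14, 160, 105]]
250 [[13, 159, 168], [14,
[... 989 characters left out ...]
, [17, 108, 132], [17, 111, 131], [17, 110, 135], [17, 109, 136], [18, 110, 134], [18, 110, 134], [18, 108, 134], [17, 109, 138], [17, 109, 208], [17, 110, 214], [17, 109, 211], [17, 109, 212], [17, 110, 215], [17, 110, 213], [17, 110, 207], [17, 108, 214], [17, 110, 213], [17, 110, 208], [17, 110, 199], [17, 110, 200], [17, 109, 198], [17, 110, 202], [16, 116, 185], [12, 165, 91], [11, 164, 84], [10, 173, 34], [10, 173, 31], [14, 159, 90], [15, 161, 109], [14, 161, 111], [14, 162, 110], [14, 161, 111], [13, 157, 112], [14, 159, 111], [14, 159, 112], [15, 165, 110], [15, 162, 110], [14, 162, 112], [14, 159, 112], [14, 166, 112], [13, 158, 168], [14, 162, 168], [14, 161, 168], [14, 161, 169]]
```

View pics/c3.png

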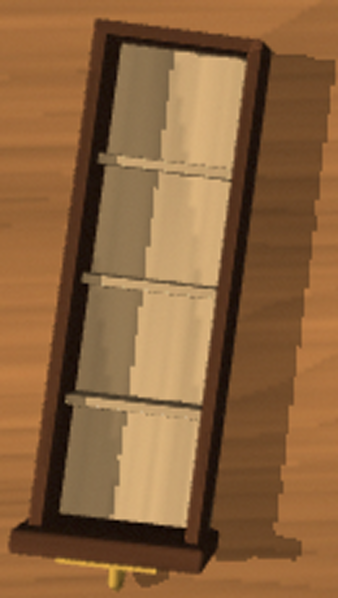

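Run:
```python
from h import *
from rig import calibration
c=calibration("top");im=cv2.imread("pics/top0.png");V=cv2.cvtColor(im,cv2.COLOR_BGR2HSV)[:,:,2]
L=[];Rr=[]
for y in range(155,325):
    r=V[y,85:205].astype(int)
    top=(r>=68)&(r<=97)
    idx=np.where(top)[0]
    # left outer: first dark pixel
    first=np.where(r<110)[0][0]; L.append(ray(c,(85+first-.5,y),.042)[:2])
    # right: from floor (bright>100) going right: first below 97 then first <60
    last=np.where((r[:]>125)&(np.arange(120)<100))[0]
    k=int(85+0)
    # find the bright floor's right end: search from centre
    ctr=int(np.interp(y,[155,325],[158,138]))-85
    j=ctr
    while r[j]>105: j+=1
    while r[j]>58: j+=1
    Rr.append(ray(c,(85+j-.5,y),.042)[:2])
F=[]
for y0 in range(110,170):
    pass
for n,P in(("L",L),("R",Rr)):
    vx,vy,x0,y0=cv2.fitLine(np.array(P,np.float32),cv2.DIST_HUBER,0,1e-4,1e-4).ravel()
    if vx<0: vx,vy=-vx,-vy
    n_=np.array([-vy,vx]); res=(np.array(P)-[x0,y0])@n_
    print(n,"ang",np.degrees(np.arctan2(vy,vx)),"at x=.53 y",y0+(.53-x0)*vy/vx,"std",res.std())
# far edge: per column first dark from top
P=[]
for x in range(126,186):
    r=V[125:175,x]; P.append(ray(c,(x,125+np.where(r<110)[0][0]-.5),.042)[:2])
vx,vy,x0,y0=cv2.fitLine(np.array(P,np.float32),cv2.DIST_HUBER,0,1e-4,1e-4).ravel()
print("far ang",np.degrees(np.arctan2(vy,vx)),"pt",x0,y0)
# dividers top: pixel ends from crop c3 (scale 2.6, off 85,130): centre of top strips
for n,(a,b) in {"d+70":((100,159),(232,174)),"d0":((85,279),(217,288)),"d-70":((67,400),(203,407))}.items():
    for q in(a,b): print(n,ray(c,(q[0]/2.6+85,q[1]/2.6+130),.028)[:2].round(4))
```

```text
L ang -8.617477 at x=.53 y 0.16093321 std 0.0004881017299921185
R ang -8.669434 at x=.53 y 0.06502967 std 0.00042035223933799086
far ang 81.282486 pt 0.68122053 0.086947195
d+70 [0.6092 0.1391]
d+70 [0.5985 0.0634]
d0 [0.5401 0.149 ]
d0 [0.5327 0.0736]
d-70 [0.471  0.1607]
d-70 [0.4644 0.0832]
```

Run:
```python
from h import *
from rig import calibration
c=calibration("top")
print("near edge",ray(c,(127.3,346.2),.054))
im=cv2.imread("pics/scene0.png")
cv2.imwrite("pics/s1.png",cv2.resize(im[100:250,190:340],None,fx=4,fy=4,interpolation=cv2.INTER_CUBIC))
cv2.imwrite("pics/s2.png",cv2.resize(im[160:325,305:470],None,fx=3.6,fy=3.6,interpolation=cv2.INTER_CUBIC))
```

```text
near edge [0.38404024 0.13151808 0.054     ]
```

View pics/s1.png

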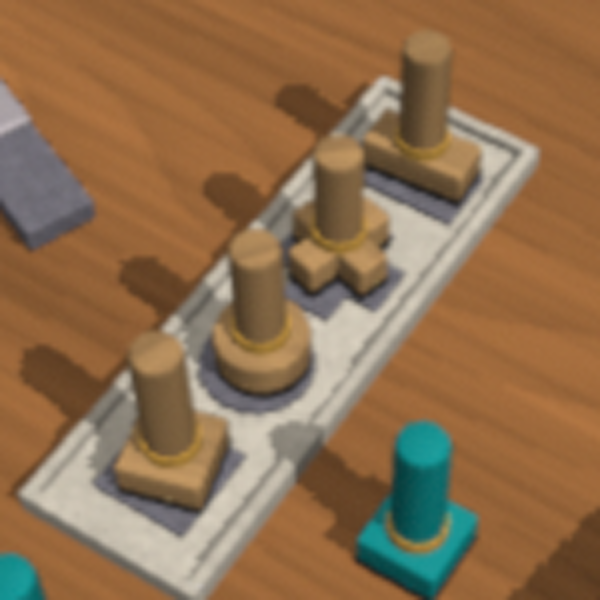

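View pics/s2.png

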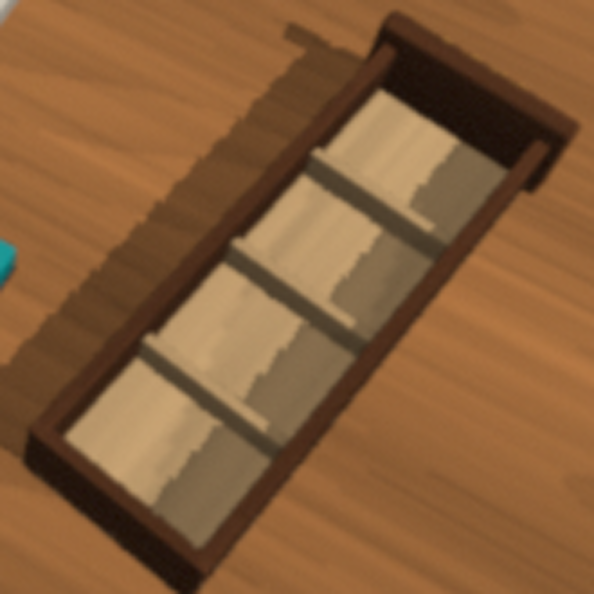

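Run:
```python
from h import *
from rig import calibration
c=calibration("scene")
T=np.array([.5358,-.1471]);a=np.radians(1.126);R=np.array([[np.cos(a),-np.sin(a)],[np.sin(a),np.cos(a)]])
for n,u,v,z in [("sq",157,350,.104),("rd",257,248,.096),("cr",339,154,.092),("bar",428,47,.1),("trayFar",18,492,.014),("trayFarL",195,600,.014),("trayNearR",384,76,.014),("trayNearL",540,153,.014)]:
    p=ray(c,(u/4+190,v/4+100),z); print(n,p.round(4),"tray frame",(R.T@(p[:2]-T)*1000).round(1))
for n,u,v,z in [("farR",33,430,.042),("farL",203,570,.042),("d70R",147,338,.028),("d0R",237,243,.028),("d-70R",315,153,.028),("d70L",280,442,.028),("d0L",362,340,.028),("d-70L",438,246,.028)]:
    print(n,ray(c,(u/3.6+305,v/3.6+160),z).round(4))
```

```text
sq [ 0.637  -0.1428  0.104 ] tray frame [101.3   2.3]
rd [ 0.5663 -0.1439  0.096 ] tray frame [30.6  2.6]
cr [ 0.4991 -0.1468  0.092 ] tray frame [-36.7   1. ]
bar [ 0.4268 -0.1454  0.1   ] tray frame [-108.9    3.9]
trayFar [ 0.688  -0.1933  0.014 ] tray frame [151.3 -49.2]
trayFarL [ 0.6871 -0.0952  0.014 ] tray frame [152.3  48.9]
trayNearR [ 0.3821 -0.1976  0.014 ] tray frame [-154.6  -47.5]
trayNearL [ 0.383  -0.1009  0.014 ] tray frame [-151.8   49.2]
farR [0.6723 0.045  0.042 ]
farL [0.6862 0.1358 0.042 ]
d70R [0.5982 0.0634 0.028 ]
d0R [0.5292 0.0752 0.028 ]
d-70R [0.4605 0.0842 0.028 ]
d70L [0.6104 0.1375 0.028 ]
d0L [0.5435 0.1471 0.028 ]
d-70L [0.4766 0.1569 0.028 ]
```

The scene and top views agree on the stamp handles to within about 2 mm, and the drawer centre is about (0.535, 0.112) at −8.65°. I'll start with the bar, which goes in the farthest compartment.

```bash
cat > m.py <<'E'
from h import *
from rig import *
D=np.array([.535,.112]);DY=np.radians(-8.65)
def comp(k): return D+k*np.array([np.cos(DY),np.sin(DY)])
def q(yaw):
    best=None
    for p in(yaw,yaw+np.pi,yaw-np.pi):
        yield [float(np.cos(p/2)),float(np.sin(p/2)),0.,0.]
def choose(pos,yaw):
    b=None
    for o in q(yaw):
        j=solve_ik(pos,o)
        if j is not None and (b is None or abs(j[5]-current_joint_pos()[5])<b[0]): b=(abs(j[5]-current_joint_pos()[5]),o,j)
    return b
H=.20
def pick(xy,yaw,off):
    p=[xy[0],xy[1],H]; b=choose(p,yaw); print("ik",np.round(b[2],2)); move_to(p,b[1])
    command_gripper(.75)
    line_to([xy[0],xy[1],.012+off],feed=.12)
    command_gripper(0.,45); print("gap",current_finger_gap(),"F",current_wrist_force())
    line_to([xy[0],xy[1],H],feed=.15); print("gap",current_finger_gap(),"F",current_wrist_force(),"t",current_t())
def place(xy,yaw,off):
    p=[xy[0],xy[1],H]; b=choose(p,yaw); move_to(p,b[1])
    print("F0",current_wrist_force(),current_ee_pos())
    line_to([xy[0],xy[1],.008+off+.02],feed=.15)
    line_to([xy[0],xy[1],.008+off+.003],feed=.04)
    hold(.2);f0=current_wrist_force()[2]
    for dz in(.002,.001,0,-.001,-.002):
        line_to([xy[0],xy[1],.008+off+dz],feed=.03);hold(.1)
        f=current_wrist_force()[2]-f0
        if abs(f)>2: break
    print("dz",dz,"dF",f)
def release(xy):
    command_gripper(.6); hold(.2)
    line_to([xy[0],xy[1],H],feed=.15); print("t",current_t())
def snap(cam,name,box=None,s=1.3):
    im=camera(cam)[:,:,::-1].copy()
    if box: im=im[box[1]:box[3],box[0]:box[2]]
    cv2.imwrite("pics/"+name,cv2.resize(im,None,fx=s,fy=s,interpolation=cv2.INTER_CUBIC))
E
python3 - <<'E'
from m import *
pick((.4268,-.1457),np.radians(1.5),.041)
snap("scene","a1.png")
print(current_ee_pos(),np.round(current_joint_pos(),2))
E
```

```text
ik [-0.49  0.17 -0.49  0.91  0.    2.62]
gap 0.27002401430400214 F [-0.15365416 -0.25689106  4.07983465]
gap 0.2681824293407455 F [ 1.12027765 -0.18180849 -0.89907537] t 6.0
[ 0.42609556 -0.14534996  0.19899942] [-0.49  0.17 -0.49  0.91 -0.    2.62]
```

View pics/a1.png

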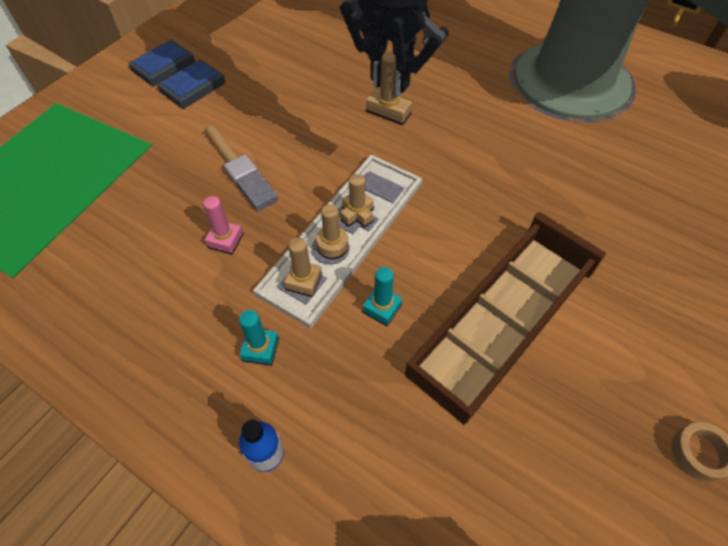

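The bar hangs upright in the gripper at (388,95), gap 0.27 (about 23 mm), and the other three are undisturbed. Next I'll carry it over the drawer and look before lowering it.

Run:
```python
from m import *
p=[*comp(.105),H]; b=choose(p,DY); print(np.round(b[2],2),p); move_to(p,b[1])
line_to([p[0],p[1],.008+.041+.045],feed=.15)
print(current_ee_pos()); snap("wrist","a2.png"); snap("top","a3.png")
```

```text
[0.04 0.53 0.03 1.08 0.   0.19] [np.float64(0.6388056785886936), np.float64(0.09620819539315316), 0.2]
[0.63958296 0.09610337 0.09496461]
```

View pics/a2.png

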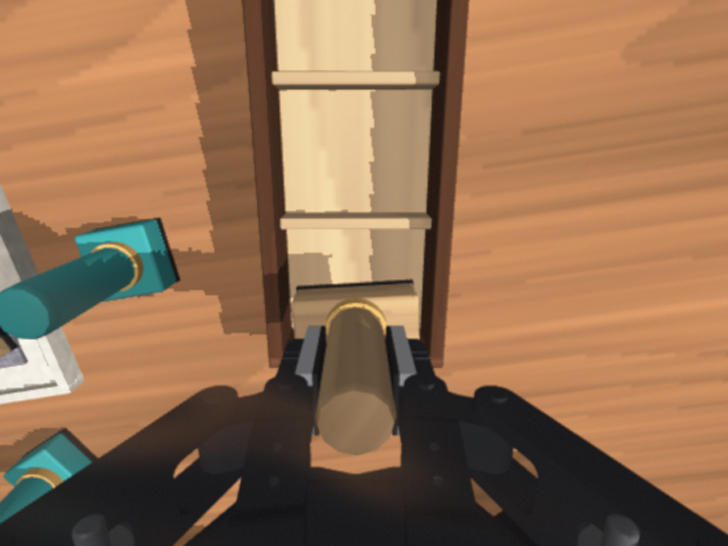

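View pics/a3.png

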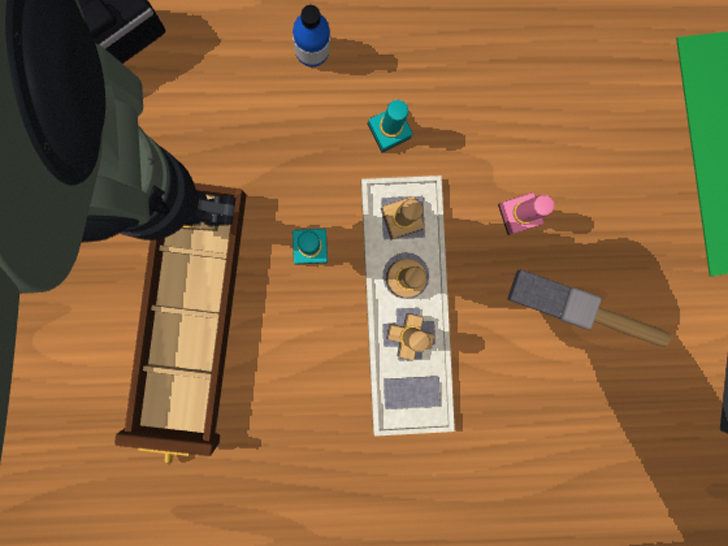

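Run:
```python
from m import *
c=calibration("wrist")
R=np.array([[np.cos(DY),-np.sin(DY)],[np.sin(DY),np.cos(DY)]])
for n,u,v,z in[("d70top L",282,217,.028),("d70 R",431,217,.028),("d0L",272,75,.028),("d0R",440,75,.028),("foot nearL",293,298,.049+.022),("foot nearR",416,296,.049+.022),("wallL70",262,217,.042),("wallR70",446,217,.042)]:
    p=ray(c,(u/1.3,v/1.3),z); print(n,p.round(4),"drawer frame",(R.T@(p[:2]-D)*1000).round(1))
```

```text
d70top L [0.5955 0.0656 0.028 ] drawer frame [ 66.8 -36.7]
d70 R [0.6073 0.1432 0.028 ] drawer frame [66.8 41.8]
d0L [0.5281 0.0748 0.028 ] drawer frame [ -1.2 -37.8]
d0R [0.5401 0.1539 0.028 ] drawer frame [-1.2 42.2]
foot nearL [0.6257 0.072  0.071 ] drawer frame [ 95.7 -25.9]
foot nearR [0.633  0.1263 0.071 ] drawer frame [94.7 28.9]
wallL70 [0.592  0.0588 0.042 ] drawer frame [ 64.4 -44. ]
wallR70 [0.6056 0.1483 0.042 ] drawer frame [64.3 46.5]
```

Run:
```python
from m import *
xy=comp(.102)
line_to([*xy,.008+.041+.04],feed=.1)
place(xy,DY,.041)
release(xy)
snap("wrist","a4.png")
```

```text
F0 [ 0.24532157 -0.10386416 -2.06620646] [0.63644373 0.09671824 0.2012535 ]
dz 0 dF 4.519105382216141
t 14.4583
```

View pics/a4.png

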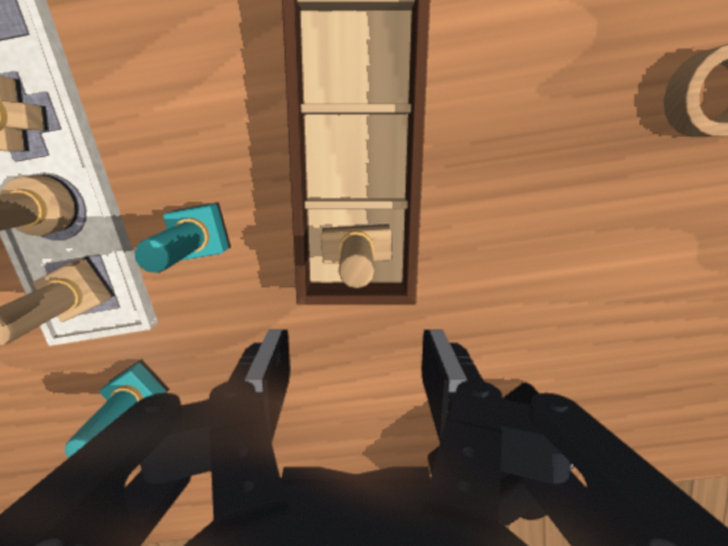

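The bar stands upright in the farthest compartment, with its foot at (356,243) between the divider at row 204 and the far wall at about row 285. Next is the cross.

Run:
```python
from m import *
pick((.499,-.1476),np.radians(-20),.037)
p=[*comp(.033),H]; b=choose(p,DY); print(np.round(b[2],2)); move_to(p,b[1])
line_to([p[0],p[1],.008+.037+.035],feed=.15)
print(current_ee_pos(),current_t()); snap("wrist","b2.png"); snap("scene","b3.png")
```

```text
ik [-0.43  0.3  -0.32  0.96  0.   -0.08]
gap 0.2671673904103204 F [-0.49666911 -0.0704268   2.94091463]
gap 0.26994428763484946 F [ 0.35218347 -0.20589293 -1.82522028] t 18.8833
[ 0.06  0.4  -0.17  1.    0.    0.21]
[0.56841216 0.10668743 0.08086305] 20.8583
```

View pics/b2.png

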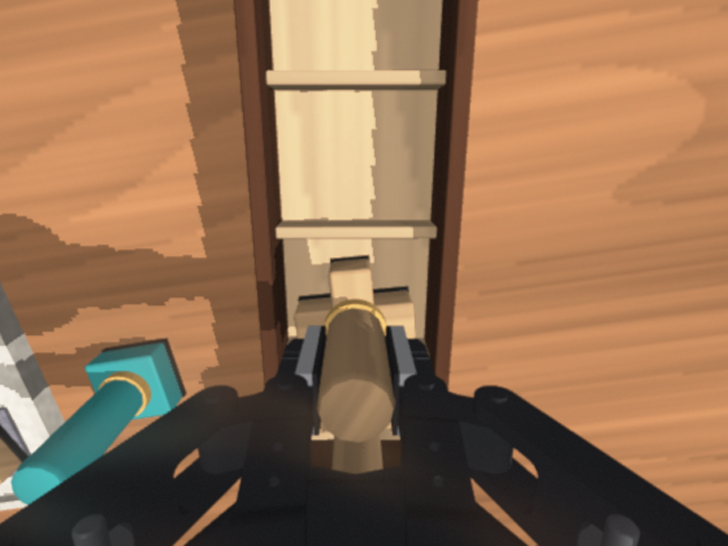

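View pics/b3.png

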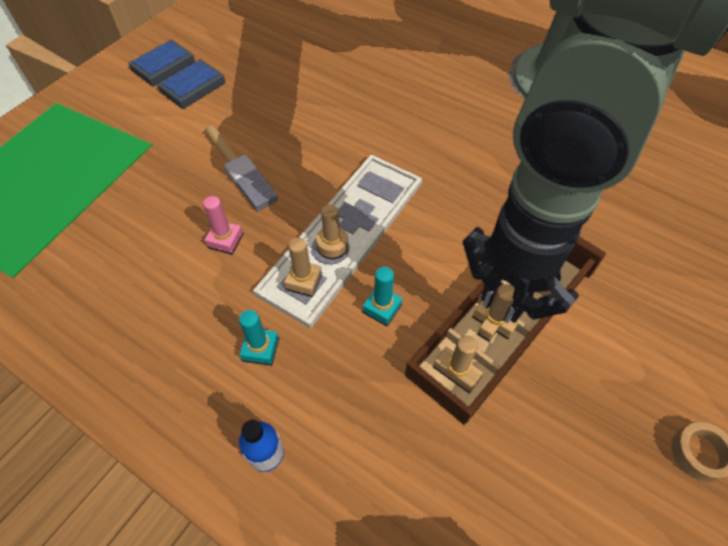

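Run:
```python
from m import *
c=calibration("wrist");print(np.round(c["extrinsics"],3)[:3,3])
im=cv2.imread("pics/b2.png");cv2.imwrite("pics/b4.png",cv2.resize(im[200:350,250:460],None,fx=3.5,fy=3.5))
R=np.array([[np.cos(DY),-np.sin(DY)],[np.sin(DY),np.cos(DY)]])
for z in(.008,.028):
  for x in(-3,3):
    xy=D+R@np.array([x/1000,0]);print("pred d0",x,z,(proj(c,[*xy,z])*1.3).round(0))
tip=np.array(current_ee_pos())[:2]+R@np.array([-.026,0]);print("tip pred",(proj(c,[*tip,.0439])*1.3).round(0),(proj(c,[*tip,.0659])*1.3).round(0))
```

```text
[0.494 0.12  0.224]
pred d0 -3 0.008 [352. 219.]
pred d0 3 0.008 [352. 230.]
pred d0 -3 0.028 [352. 227.]
pred d0 3 0.028 [352. 238.]
tip pred [352. 257.] [351. 271.]
```

View pics/b4.png

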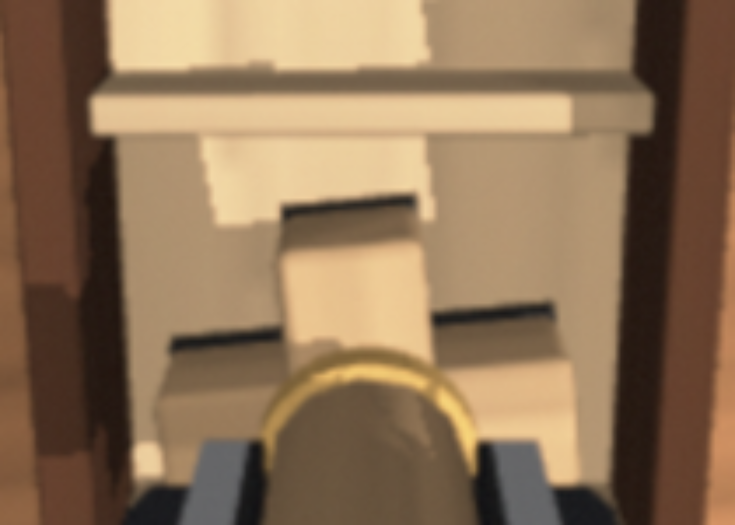

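The wrist view shows the divider top at rows 226–238, where the prediction was 227–238. The cross tip is at row 258, predicted 257. In x the model holds to about 1 mm, and the drawer is about 2 mm further left than I assumed. I'll lower now.

```bash
sed -i 's/D=np.array(\[.535,.112\])/D=np.array([.5352,.1137])/' m.py
python3 - <<'E'
from m import *
xy=comp(.035)
line_to([*xy,.08],feed=.1)
def low():
    line_to([*xy,.048],feed=.06);hold(.2);f0=current_wrist_force()[2]
    for dz in(.002,.001,0,-.001,-.002):
        line_to([*xy,.045+dz],feed=.03);hold(.1);f=current_wrist_force()[2]-f0
        if abs(f)>2:break
    print(dz,f)
low();release(xy)
pick((.567,-.1452),0.02,.041)
p=[*comp(-.035),H]; b=choose(p,DY); move_to(p,b[1])
line_to([p[0],p[1],.088],feed=.15)
print(current_ee_pos(),current_t()); snap("wrist","d2.png"); snap("scene","d3.png")
E
```

```text
0 5.809043456584813
t 24.9083
ik [-0.38  0.41 -0.15  1.01  0.   -0.4 ]
gap 0.275364520485567 F [-0.61849684  0.29805192  3.71046831]
gap 0.2704384140993361 F [ 0.60490675  0.27699061 -1.12628675] t 29.1333
[0.50142537 0.11862612 0.08858679] 31.0917
```

View pics/d2.png

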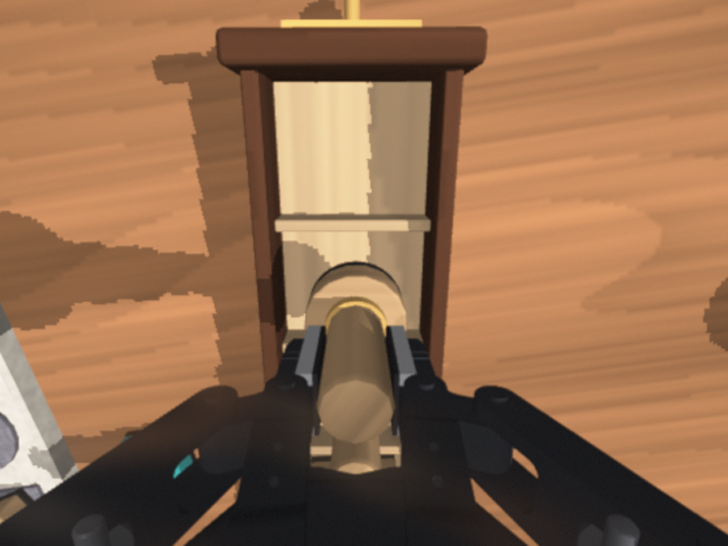

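View pics/d3.png

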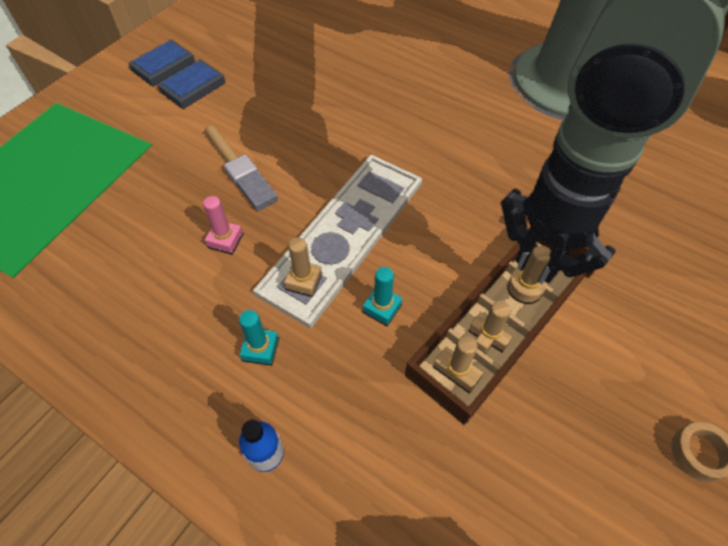

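The cross is upright in the second-farthest compartment, at (495,325) in the scene view. The round stamp is centred over the third, column 355 between the walls, and clear of the divider at row 223. I'll place it, then fetch the square: the pale-wood one at (302,265), not the turquoise or pink ones.

Run:
```python
from m import *
def low(xy,off):
    line_to([*xy,.011+off],feed=.06);hold(.2);f0=current_wrist_force()[2]
    for dz in(.002,.001,0,-.001,-.002):
        line_to([*xy,.008+off+dz],feed=.03);hold(.1);f=current_wrist_force()[2]-f0
        if abs(f)>2:break
    print(dz,f)
xy=comp(-.035);low(xy,.041);release(xy)
pick((.6375,-.1432),np.radians(13.5),.043)
p=[*comp(-.105),H]; b=choose(p,DY); print(np.round(b[2],2)); move_to(p,b[1])
line_to([p[0],p[1],.10],feed=.15)
print(current_ee_pos(),current_t()); snap("wrist","e2.png"); snap("scene","e3.png")
```

```text
0 7.0051323011887305
t 34.9333
ik [-0.33  0.54  0.06  1.09  0.   -0.57]
gap 0.2673223472017562 F [-0.84408509  1.28553704  3.74420874]
gap 0.2675768322554566 F [-0.7492155  -0.62951133 -2.4188096 ] t 39.2667
[ 0.13  0.17 -0.49  0.91  0.    0.28]
[0.43220172 0.12933603 0.10044308] 41.375
```

View pics/e2.png

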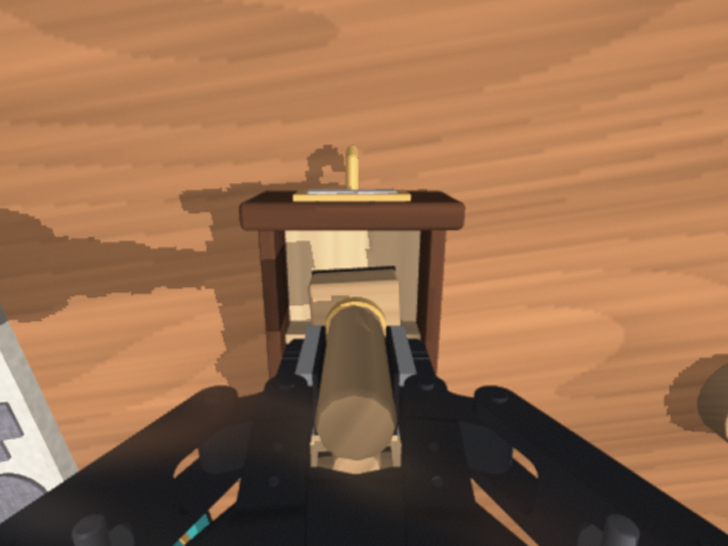

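View pics/e3.png

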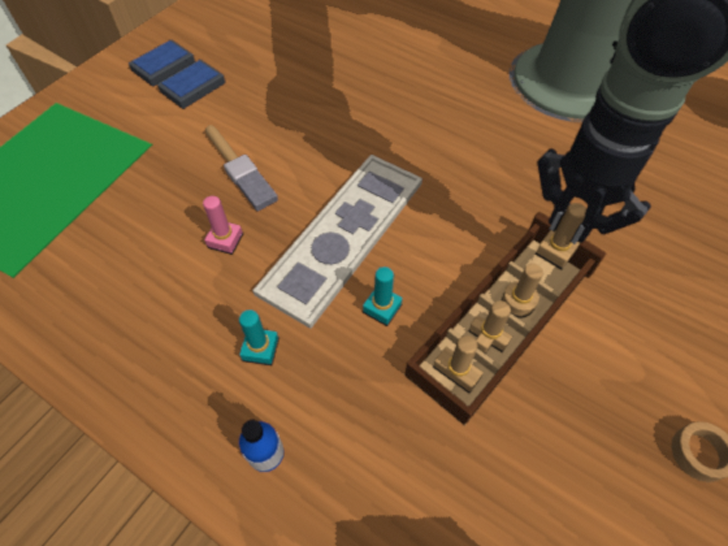

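The round stamp is in the third compartment at (525,290). The square, near edge at (353,270) in the wrist view, is square to the walls and clear of the near panel's inner edge at row 229. I'll lower it.

Run:
```python
from m import *
xy=comp(-.105);off=.043
line_to([*xy,.011+off],feed=.06);hold(.2);f0=current_wrist_force()[2]
for dz in(.002,.001,0,-.001,-.002):
    line_to([*xy,.008+off+dz],feed=.03);hold(.1);f=current_wrist_force()[2]-f0
    if abs(f)>2:break
print(dz,f)
release(xy)
p=[.45,-.05,.30];b=choose(p,DY);move_to(p,b[1])
p=[.40,-.25,.30];b=choose(p,DY);move_to(p,b[1]);hold(.3)
snap("top","f1.png",(80,120,360,360),2.2); snap("scene","f2.png",(300,140,480,330),3.1);print(current_t())
```

```text
0 6.867427076415155
t 45.3667
47.4417
```

View pics/f1.png

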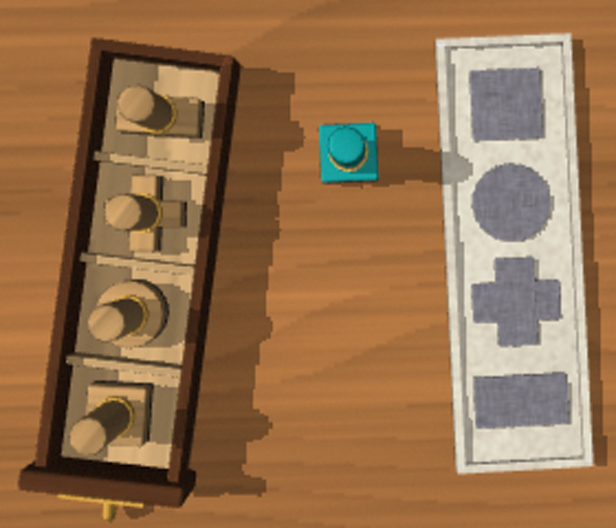

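View pics/f2.png

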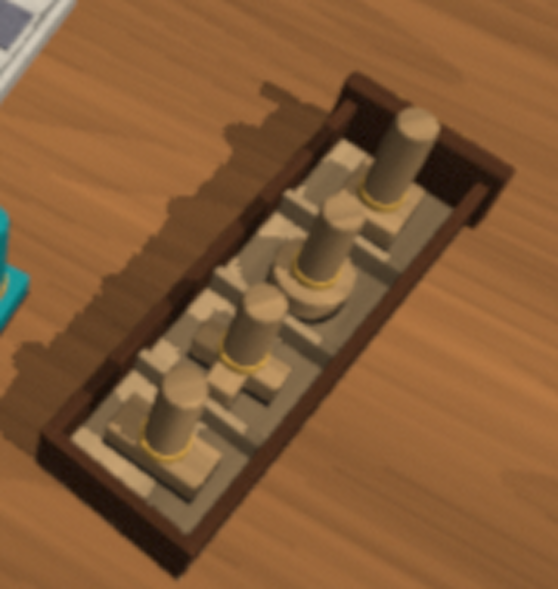

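All four stand flat: from far to near, bar (165,108), cross (150,213), round (130,313) and square (118,415). The tray is empty and the look-alikes haven't moved. I'm handing in.

```bash
python3 -c "
from rig import *
sign_off();print(current_t())"
```

```text
the job is handed in; nothing more can be done
the job is handed in; nothing more can be done
```

All four stamps are in the drawer, one per compartment and in reverse order. From far to near they are bar, cross, round and square, with the square behind the brass pull.

- **Placing:** I gripped each stamp by its handle and lowered it until the wrist force showed floor contact. All four touched at the expected height to within about 1 mm.
- **Last checks:** The final top and scene pictures showed all four upright and inside their compartments. The tray was empty, the look-alikes I could see had not moved, and the gripper was well clear. My last clock reading was 47.4 s, just before handing in.
- **Disagreements:** My first drawer position was about 2 mm too far right, and I corrected it from the wrist view after placing the bar. The bar was set 3 mm nearer than the compartment centre because I misread a divider edge. It still sits clear of the walls.

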